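# Start the track press and hold its ram-down button

### The job

Start up the hydraulic press from its push-button station on the bench: tap the blue reset button, then the green pump-start button, letting each spring back up before going to the next, then press the white ram-down button and keep it held in - finish while still holding it. Push each button in lightly with the fingertips, keep off the red stop mushroom, do not press the black button, and leave the loose things on the bench where they are.

Things in the scene. Friction and masses are not known exactly. Their poses are not given: they have to be found in the camera images.
- station: grey steel push-button station bolted to the bench, 170 mm (x) by 300 mm (y), flat lid 85 mm above the bench. Origin: centre of its underside; z up, -x is its front. On the lid the red stop is at y -88 mm; the four buttons at x +-36, y +10 and +85 mm: blue and green in the far row (+x), white and black in the near row, left and right differing. A low conduit leaves the back, reaching 70 mm
- blue_button: push button unit with the blue cap (control reset), fixed on the station's lid. Origin: on the cap's axis, level with the lid; z up. Steel collar 39 mm across and 10 mm high round a flat-topped cap 29 mm across; the top of the cap at rest is 30 mm above the origin
- green_button: push button unit with the green cap (pump start), fixed on the station's lid. Origin: on the cap's axis, level with the lid; z up. Steel collar 39 mm across and 10 mm high round a flat-topped cap 29 mm across; the top of the cap at rest is 30 mm above the origin
- white_button: push button unit with the white cap (ram down, works only as long as it is held in), fixed on the station's lid. Origin: on the cap's axis, level with the lid; z up. Steel collar 39 mm across and 10 mm high round a flat-topped cap 29 mm across; the top of the cap at rest is 30 mm above the origin
- black_button: push button unit with the black cap (ram up), fixed on the station's lid. Origin: on the cap's axis, level with the lid; z up. Steel collar 39 mm across and 10 mm high round a flat-topped cap 29 mm across; the top of the cap at rest is 30 mm above the origin
- blue (a joint): how far the blue cap is pushed down (m): 0 at rest, 0.007 at its stop. Its contact makes at 0.004 (more than halfway in). Spring return, 1.5 N at rest rising to 5 N at the stop; it comes back up by itself when let go
- green (a joint): how far the green cap is pushed down (m): 0 at rest, 0.007 at its stop. Its contact makes at 0.004 (more than halfway in). Spring return, 1.5 N at rest rising to 5 N at the stop; it comes back up by itself when let go
- white (a joint): how far the white cap is pushed down (m): 0 at rest, 0.007 at its stop. Its contact makes at 0.004 (more than halfway in). Spring return, 1.5 N at rest rising to 5 N at the stop; it comes back up by itself when let go
- black (a joint): how far the black cap is pushed down (m): 0 at rest, 0.007 at its stop. Its contact makes at 0.004 (more than halfway in). Spring return, 1.5 N at rest rising to 5 N at the stop; it comes back up by itself when let go
- red_stop: red emergency-stop mushroom, 40 mm across, on a yellow collar 64 mm across; not to be touched. Origin: on its axis at the level of the lid; its top is 45 mm above the origin
- spray_can: loose spray can standing beside the left end of the station, 60 mm across, 170 mm tall; origin at the centre of its underside
- track_bolt: loose rusty track-shoe bolt standing on its hexagon head beside the right end of the station, head 35 mm across, 72 mm tall; origin at the centre of its underside
- washer: loose heavy rusty washer lying by the back right corner of the station, 75 mm outside, 44 mm hole, 9 mm thick; origin at the centre of its underside
- bushing: loose orange track bushing (short tube) standing behind the station, 60 mm across, 75 mm tall; origin at the centre of its underside

How it is judged:
By the outcome, as a careful person would: the job done as asked, in the order asked, and still so for the second after the job is handed in, while the arm keeps its last pose, push and grip.
It also fails if it takes over 40 s, if anything falls off the work surface, if the arm or the gripper's body presses on something with over 40 N, if the wrist force passes 120 N, or if a joint passes its speed limit or range.

### The arm

A 7-joint arm with a two-finger parallel gripper is mounted at the origin on the work surface. World frame = base frame: x ahead of the robot, y to its left, z up, the work surface at z = 0. Lengths are in m, angles in rad, forces in N, time in s.
With the tool pointing down it reaches from about 0.4 to 0.85 m from the base axis. Payload 10.4 kg.
Tool frame: the origin (TCP) lies on the centre line of the jaws, within the pads' length; the fingertips stand 14 mm ahead of it and the grasp point (between the pads) lies 5 mm behind it (manip.tip_reach is the distance from the TCP to the fingertips, in m); z points along the fingers, y is the line along which they close (so a half turn about z gives the same grasp; the last joint's range is limited). The gripper opens to 85 mm and grips with 20 to 120 N. Pads are 22 mm wide; open, the fingers measure 114 mm over their backs; the gripper's body (76 mm by 85 mm) begins 54 mm behind the grasp point. The pads swing forward as they close: fully open they stand 13 mm farther back than shut.
Start: joints at [1.299, 0.332, -0.065, 1.46, 0.022, 1.35, -0.088], TCP at [0.154, -0.606, 0.245] pointing down, gripper open.
Joint ranges: [-2.6, 2.6], [-0.5, 2.12], [-1.47, 1.34], [0.16, 2.42], [-1.27, 4.41], [0.06, 2.06], [-2.6, 2.6]. Speed limits (rad/s): [2.22, 2.22, 2.79, 2.79, 3.14, 3.14, 3.14].

### API

Orientations are given as a unit quaternion [x, y, z, w].
In Python, from workcell import manip gives the robot as it stands.
- The arm moves only by the shell command python3 -m pendant 'ROWS' [FORCE]. ROWS is JSON, a list of rows, each a list of 7 numbers: the shift along the tool's x, y, z in units of 50 mm (1.0 is 50 mm), then the turn, a rotation vector about the tool's x, y, z in units of 8 degrees (1.0 is 8 degrees), then the opening, from -1 (shut) to 1 (fully open), so that 0 is half open. In form: [[dx, dy, dz, ax, ay, az, jaw], ...]. A call has exactly 10 rows; each row is the pose to reach, as a shift and turn from the pose commanded when the call began, along the tool's axes at that moment; what a row does not reach only later rows make up. A row lasts 1/8 s, in which the tool goes at most 62.5 mm and 10.7 degrees, less where a joint would pass 70% of its speed; a pose out of reach is approached as far as the arm can. A call with a gripper value outside its range is refused whole. The fingers move at their own pace and stop on an object; FORCE is the grip in N (left out, the last holds). Time passes only in rows, so rows that repeat a pose let the fingers close, or fill a call up. It gives the time, the measured TCP pose, the force, the opening and the grip force at its end, in the units of the state.
- manip.get_obs(): the state, without advancing time (a new reading comes with each control period).
- manip.camera(name): name is "scene" or "top" or "wrist"; returns (picture, depth): 400x640x3 uint8, red, green, blue; 400x640 float32, m along the optical axis (not along the pixel's ray), 0 where there is no reading.
- manip.get_calibration(name): a dict with "fx", "fy", "cx", "cy" (pixels), "D" ([k1, k2, p1, p2, k3] as OpenCV has them; the pictures are not rectified), "xyz" and "orientation" of the camera in the world. Camera axes: x right, y up, looking along -z (the intrinsics and any distortion apply to the point x, -y, -z); pixel columns grow to the right and rows downward; lengths in m; the calibration is good to about 2 mm. A picture is of the moment at which its call begins: read the wrist's pose just before it. get_calibration takes no time and is no camera call; for the wrist camera it gives the pose at the moment of the call.
- manip.hand_in(): hands the job in; it is judged then, once.
Trained networks look in the newest picture that a camera, given by its name, has taken for a name from the list of things; names that differ only in an ending like _2 or _b are one class to them, and where a whole thing is asked for, a point or a joint stands for the part that bears it (a point fixed in the world has none). Each returns a list of dicts, best first, with "p" (0 to 1); they miss things now and then, are a little off and sometimes report something else, mostly with a low value. They report only what shows in the picture. A call takes as long as a camera call.
- manip.find_in(thing, camera): "box" ([left, top, right, bottom] in pixels, round what is visible of it).
- manip.trace(thing, camera): "pixels" (400x640 bool, what is visible of it) and "box" ([left, top, right, bottom] in pixels, round what is visible of it).
- manip.tip_of(thing, camera): "pixel" ([column, row] in pixels: a listed point, or the origin of a listed thing).
The state is a dict: "clock": time; "joint_pos": joint angles; "joint_velocities": joint speeds; "tau": joint torques, N m; "position": TCP position; "ee_rot": TCP orientation; "ft_force": force on the tool from outside, world axes, zero at the start; "torque": the same for the moment, N m; "grip_width": opening from 0.0 (shut) to 1.0 (fully open); "grasp_force": force on a finger pad.
Only numpy, scipy, OpenCV 4.12 (cv2) and the standard library are available. Lean on these libraries where they do the work, as an engineer would, in place of code of your own. Each camera call takes 0.05 s, during which the arm holds its last target. There are 200 camera calls.

## Working session

There is one attempt and no reset: what is moved stays moved. The work goes in short steps, Python scripts to look and compute and a shell command to move; the robot and the scene stay as the last step left them, time stands still between calls to the robot, and variables do not carry over. Pictures are saved under pics/ and viewed, at most 10 in all, crops included, and the job is handed in when it is done.

```bash
mkdir -p pics
cat > h.py <<'E'
import numpy as np, cv2
from scipy.spatial.transform import Rotation as R
from workcell import manip
def world(cam,px,depth=None,z=None):
    c=manip.get_calibration(cam)
    K=np.array([[c["fx"],0,c["cx"]],[0,c["fy"],c["cy"]],[0,0,1]])
    u=cv2.undistortPoints(np.array([[px]],float),K,np.array(c["D"],float))[0,0]
    d=R.from_quat(c["orientation"]).apply([u[0],-u[1],-1]); o=np.array(c["xyz"])
    s=depth if z is None else (z-o[2])/d[2]
    return o+s*d
E
python3 - <<'E'
from h import *
im,d=manip.camera("top"); cv2.imwrite("pics/top1.png",im[:,:,::-1])
o=manip.get_obs(); print(o["position"],o["ee_rot"],o["clock"])
for t in ["blue_button","green_button","white_button","black_button","red_stop","spray_can","track_bolt"]:
    r=manip.trace(t,"top")[:2]
    for q in r:
        m=q["pixels"]; v,u=np.nonzero(m); dd=np.median(d[m])
        print(t,round(q["p"],2),q["box"],np.round(world("top",[u.mean(),v.mean()],dd),3))
E
```

```text
[ 0.15382222 -0.60541983  0.24453535] [ 9.92272383e-01  1.24076695e-01 -1.16996178e-04 -6.91003441e-04] 0.05
blue_button 0.6 [320.8, 202.7, 334.5, 223.4] [0.595 0.045 0.093]
green_button 0.81 [290.6, 200.5, 304.4, 218.8] [0.609 0.12  0.095]
green_button 0.55 [262.5, 185.3, 386.9, 271.5] [0.556 0.03  0.084]
white_button 0.56 [282.5, 221.4, 300.9, 243.0] [0.54  0.132 0.093]
black_button 0.52 [311.4, 227.0, 325.9, 251.8] [0.526 0.059 0.093]
red_stop 0.63 [344.3, 225.0, 368.4, 245.1] [ 0.541 -0.044  0.096]
spray_can 0.63 [224.2, 183.5, 259.5, 214.9] [0.622 0.26  0.161]
track_bolt 0.41 [398.1, 236.1, 413.3, 250.9] [ 0.527 -0.188  0.023]
```

View pics/top1.png

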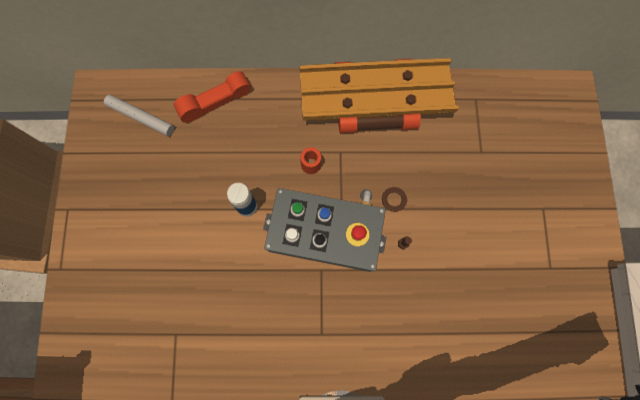

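The picture shows green at (298,209), blue (325,214), white (292,235), black (320,240) and red (358,233), which agrees with the networks. I'll move over the station with the gripper shut.

```bash
python3 -m pendant '[[0.3,-0.3,-0.3,0,0,0,-1],[0.9,-0.8,-0.6,0,0,0,-1],[1.6,-1.5,-0.6,0,0,0,-1],[2.4,-2.2,-0.6,0,0,0,-1],[3.2,-2.9,-0.6,0,0,0,-1],[4.0,-3.6,-0.6,0,0,0,-1],[4.8,-4.3,-0.6,0,0,0,-1],[5.5,-5.0,-0.6,0,0,0,-1],[6.1,-5.6,-0.6,0,0,0,-1],[6.4,-5.9,-0.6,0,0,0,-1]]' 20
python3 -m pendant '[[0.3,-0.3,0,0,0,0,-1],[0.9,-0.8,0,0,0,0,-1],[1.6,-1.4,0,0,0,0,-1],[2.3,-2.0,0,0,0,0,-1],[3.0,-2.7,0,0,0,0,-1],[3.6,-3.3,0,0,0,0,-1],[4.1,-3.8,0,0,0,0,-1],[4.4,-4.0,0,0,0,0,-1],[4.5,-4.1,0,0,0,0,-1],[4.5,-4.1,0,0,0,0,-1]]'
cat > look.py <<'E'
from h import *
import sys
o=manip.get_obs(); im,d=manip.camera("wrist"); cv2.imwrite(sys.argv[1],im[:,:,::-1])
p=np.array(o["position"]);T=R.from_quat(o["ee_rot"]); c=manip.get_calibration("wrist")
print(p,o["ee_rot"],o["clock"],o["ft_force"],"cam",c["xyz"],"cam in tool",T.inv().apply(np.array(c["xyz"])-p))
for t in ["blue_button","green_button","white_button","black_button","red_stop"]:
    for q in manip.trace(t,"wrist")[:1]:
        m=q["pixels"]; v,u=np.nonzero(m)
        dd=d[m]; dd=dd[dd>0]
        # topmost pixels = cap
        P=np.array([world("wrist",[a,b],d[b,a]) for a,b in zip(u,v) if d[b,a]>0])
        cap=P[P[:,2]>.108]
        e=(cap.min(0)+cap.max(0))/2 if len(cap) else None
        print(t,round(q["p"],2),q["box"],len(cap),"cap mean",np.round(cap.mean(0),4),"mid",np.round(e,4),"ext",np.round(np.ptp(cap,axis=0),4),"tool units",np.round(T.inv().apply(cap.mean(0)-p)/.05,3))
E
python3 look.py pics/w1.png
```

```text
clock: 1.65
position: [0.3926, -0.2388, 0.2756]
ee_rot: [0.992, 0.126, 0.0, 0.0]
ft_force: [-0.5, 0.4, -0.1]
grip_width: -0.003
grasp_force: 0.0
clock: 2.9
position: [0.5589, 0.0123, 0.2752]
ee_rot: [0.992, 0.124, -0.0, 0.0]
ft_force: [-0.8, -0.1, 0.3]
grip_width: 0.002
grasp_force: 0.0
[0.55891335 0.01225262 0.27520498] [ 9.92313124e-01  1.23752222e-01 -1.68143675e-04  1.50952641e-04] 2.9 [-0.8119032  -0.06402403  0.34996436] cam [0.62813747 0.02840486 0.40441183] cam in tool [ 0.07102291  0.0013774  -0.12923286]
blue_button 0.79 [273.4, 105.0, 328.8, 167.0] 659 cap mean [0.5981 0.0426 0.1155] mid [0.5979 0.0429 0.1128] ext [0.0281 0.0281 0.0094] tool units [ 0.911 -0.397  3.194]
white_button 0.83 [189.8, 138.7, 241.3, 199.8] 655 cap mean [0.5432 0.1291 0.1152] mid [0.5426 0.1299 0.1129] ext [0.0281 0.0292 0.0097] tool units [ 0.271 -2.343  3.2  ]
red_stop 0.59 [337.9, 176.4, 395.1, 234.7] 1149 cap mean [ 0.5456 -0.0438  0.1279] mid [ 0.5435 -0.0455  0.1201] ext [0.0393 0.0391 0.0239] tool units [-0.532  1.022  2.947]
```

View pics/w1.png

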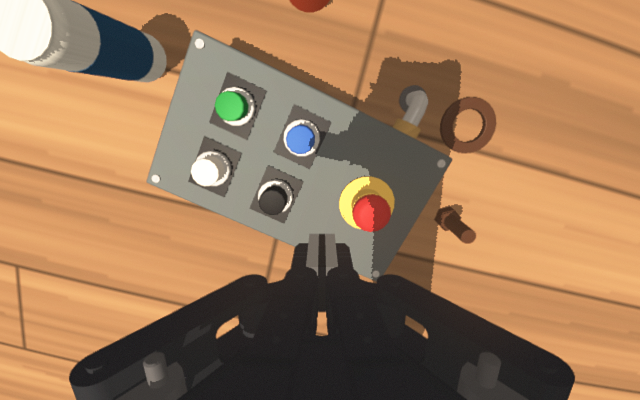

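Wrist view: blue (301,138), green (233,105), white (210,170), black (275,197). The measured cap tops are at 0.115 m and the blue-white spacing is 104 mm against 103.9 mm expected, so the positions check out. Green lies at about (0.613, 0.116). Next I'll hover over blue.

```bash
python3 -m pendant '[[0.3,-0.1,0,0,0,0,-1],[0.7,-0.3,0,0,0,0,-1],[0.91,-0.4,0.3,0,0,0,-1],[0.91,-0.4,1.0,0,0,0,-1],[0.91,-0.4,1.8,0,0,0,-1],[0.91,-0.4,2.3,0,0,0,-1],[0.91,-0.4,2.6,0,0,0,-1],[0.91,-0.4,2.7,0,0,0,-1],[0.91,-0.4,2.7,0,0,0,-1],[0.91,-0.4,2.7,0,0,0,-1]]'
python3 - <<'E'
from h import *
print(manip.tip_reach)
o=manip.get_obs();print(o["position"],o["ft_force"])
im,d=manip.camera("wrist");cv2.imwrite("pics/w2.png",im[:,:,::-1])
T=R.from_quat(o["ee_rot"]);b=np.array([.5981,.0426,.115]);g=np.array([.613,.116,.115]);w=np.array([.5432,.1291,.115])
for q in(b,g,w):print(np.round(T.inv().apply(q-o["position"])/.05,3))
E
```

```text
clock: 4.45
position: [0.5988, 0.0437, 0.1413]
ee_rot: [0.992, 0.124, 0.001, 0.0]
ft_force: [0.8, -0.3, 0.5]
grip_width: -0.003
grasp_force: 0.0
0.014
[0.59876492 0.04369872 0.14130379] [ 0.82208092 -0.29396666  0.53935867]
[-0.019  0.018  0.526]
[ 0.631 -1.332  0.526]
[-0.657 -1.929  0.524]
```

View pics/w2.png

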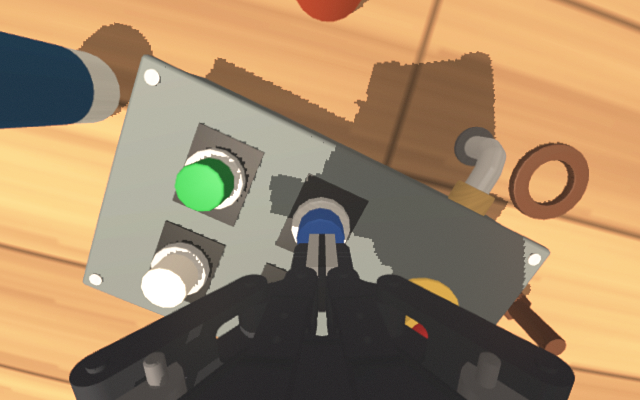

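The closed fingertips are centred over the blue cap at (320,230). Pressing gently.

```bash
python3 -m pendant '[[0,0,0.1,0,0,0,-1],[0,0,0.2,0,0,0,-1],[0,0,0.25,0,0,0,-1],[0,0,0.29,0,0,0,-1],[0,0,0.32,0,0,0,-1],[0,0,0.34,0,0,0,-1],[0,0,0.34,0,0,0,-1],[0,0,0.34,0,0,0,-1],[0,0,0.34,0,0,0,-1],[0,0,0.34,0,0,0,-1]]'
python3 -c "
from h import *
o=manip.get_obs();print(o['position'],o['ft_force'])"
```

```text
clock: 5.75
position: [0.5982, 0.0436, 0.1233]
ee_rot: [0.992, 0.124, -0.0, 0.0]
ft_force: [-3.1, -0.9, 4.2]
grip_width: -0.0
grasp_force: 2.2
[0.59816777 0.04355701 0.12331449] [-3.12711365 -0.86476122  4.16021857]
```

About 4 N, consistent with roughly 5 mm in. I'll go 1 mm deeper to be sure, then release upward.

```bash
python3 -m pendant '[[0,0,0.02,0,0,0,-1],[0,0,0.02,0,0,0,-1],[0,0,0.02,0,0,0,-1],[0,0,0.02,0,0,0,-1],[0,0,0.02,0,0,0,-1],[0,0,0.02,0,0,0,-1],[0,0,0.02,0,0,0,-1],[0,0,0.02,0,0,0,-1],[0,0,0.02,0,0,0,-1],[0,0,0.02,0,0,0,-1]]'
python3 -m pendant '[[0,0,-0.1,0,0,0,-1],[0,0,-0.3,0,0,0,-1],[0,0,-0.5,0,0,0,-1],[0,0,-0.7,0,0,0,-1],[0.2,-0.4,-0.8,0,0,0,-1],[0.4,-0.8,-0.8,0,0,0,-1],[0.6,-1.2,-0.8,0,0,0,-1],[0.64,-1.34,-0.8,0,0,0,-1],[0.64,-1.34,-0.8,0,0,0,-1],[0.64,-1.34,-0.8,0,0,0,-1]]'
python3 look.py pics/w3.png
```

```text
clock: 7.0
position: [0.5982, 0.0436, 0.1223]
ee_rot: [0.992, 0.124, -0.0, 0.0]
ft_force: [-2.5, -2.2, 4.2]
grip_width: -0.003
grasp_force: 2.3
clock: 8.25
position: [0.6128, 0.1152, 0.1624]
ee_rot: [0.992, 0.124, -0.0, 0.0]
ft_force: [-0.9, -0.2, 0.3]
grip_width: 0.002
grasp_force: 0.0
[0.61281015 0.11518941 0.16235176] [ 9.92344230e-01  1.23502174e-01 -4.67699276e-06  3.77040329e-04] 8.25 [-0.92684884 -0.15485518  0.26695653] cam [0.68212186 0.13170612 0.29149275] cam in tool [ 0.07123255  0.00107286 -0.12914752]Traceback (most recent call last):
  File "look.py", line 11, in <module>
    P=np.array([world("wrist",[a,b],d[b,a]) for a,b in zip(u,v) if d[b,a]>0])
                ~~~~~^^^^^^^^^^^^^^^^^^^^^^
  File "h.py", line 5, in world
    c=manip.get_calibration(cam)
ValueError: time passes only in moves, steps and waits
```

View pics/w3.png

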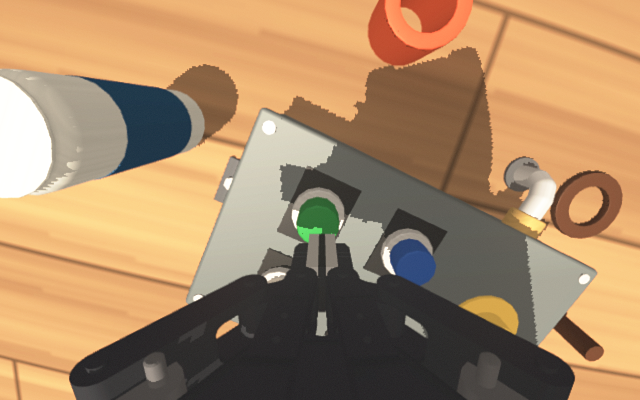

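Blue is back up at (413,260), and the tips are centred on green at (320,220). Now the green press.

```bash
python3 -m pendant '[[0,0,0.2,0,0,0,-1],[0,0,0.4,0,0,0,-1],[0,0,0.55,0,0,0,-1],[0,0,0.65,0,0,0,-1],[0,0,0.72,0,0,0,-1],[0,0,0.77,0,0,0,-1],[0,0,0.8,0,0,0,-1],[0,0,0.8,0,0,0,-1],[0,0,0.8,0,0,0,-1],[0,0,0.8,0,0,0,-1]]'
```

```text
clock: 9.6
position: [0.6127, 0.1165, 0.1224]
ee_rot: [0.992, 0.124, 0.0, 0.0]
ft_force: [-4.0, -1.1, 4.1]
grip_width: -0.0
grasp_force: 2.4
```

Same depth and force as blue. Release and go to white.

```bash
python3 -m pendant '[[0,0,-0.1,0,0,0,-1],[0,0,-0.3,0,0,0,-1],[0,0,-0.5,0,0,0,-1],[0,0,-0.7,0,0,0,-1],[-0.2,-0.1,-0.8,0,0,0,-1],[-0.6,-0.3,-0.8,0,0,0,-1],[-1.0,-0.5,-0.8,0,0,0,-1],[-1.29,-0.6,-0.8,0,0,0,-1],[-1.29,-0.6,-0.8,0,0,0,-1],[-1.29,-0.6,-0.8,0,0,0,-1]]'
python3 - <<'E'
from h import *
o=manip.get_obs();print(o["position"],o["ft_force"])
im,d=manip.camera("wrist");cv2.imwrite("pics/w4.png",im[:,:,::-1])
E
```

```text
clock: 10.85
position: [0.5432, 0.1294, 0.1625]
ee_rot: [0.992, 0.124, 0.0, 0.0]
ft_force: [0.2, 0.4, -0.9]
grip_width: -0.001
grasp_force: 0.0
[0.54318082 0.12936978 0.16247537] [ 0.18139899  0.40960529 -0.85546357]
```

View pics/w4.png

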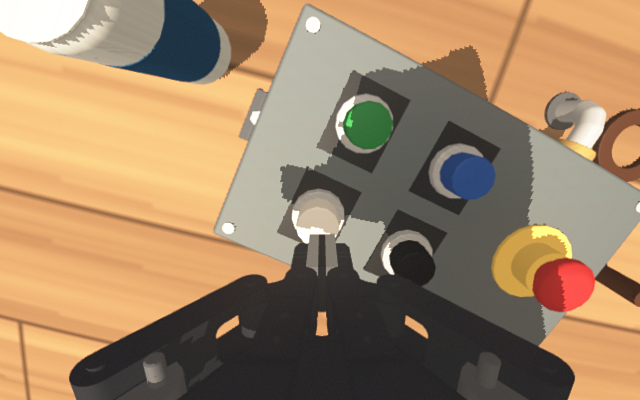

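Green (367,125) and blue (467,176) are both up, and the tips are centred over white (319,220). Press white and hold.

```bash
python3 -m pendant '[[0,0,0.2,0,0,0,-1],[0,0,0.4,0,0,0,-1],[0,0,0.55,0,0,0,-1],[0,0,0.65,0,0,0,-1],[0,0,0.72,0,0,0,-1],[0,0,0.77,0,0,0,-1],[0,0,0.8,0,0,0,-1],[0,0,0.8,0,0,0,-1],[0,0,0.8,0,0,0,-1],[0,0,0.8,0,0,0,-1]]'
python3 - <<'E'
from h import *
f=[]
for i in range(6):
    im,d=manip.camera("wrist");o=manip.get_obs();f.append(o["ft_force"])
print(o["position"],np.mean(f,0),np.std(f,0))
cv2.imwrite("pics/w5.png",im[:,:,::-1])
E
```

```text
clock: 12.15
position: [0.5427, 0.1296, 0.1224]
ee_rot: [0.992, 0.124, -0.0, 0.0]
ft_force: [-4.3, -1.3, 5.0]
grip_width: -0.001
grasp_force: 2.4
[0.54279008 0.1296541  0.12228932] [-4.09220613 -1.00843607  4.69086197] [0.21519846 0.40525251 0.43551937]
```

View pics/w5.png

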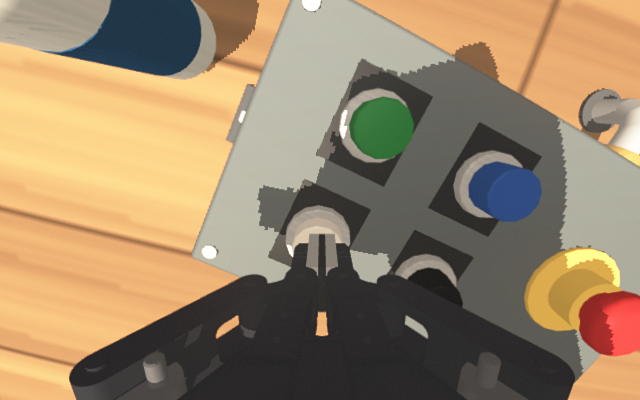

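White is held in at (320,235) with 4.7 N steady, about 6 mm of travel. Green and blue are up, and the fingers are clear of black and red. Handing in.

```bash
python3 -c "
from workcell import manip
print(manip.hand_in())"
```

```text
the job is handed in; nothing more can be done
None
```

I tapped blue and then green, each springing back up before the next, and handed the job in while holding white in at about 4.7 N. The arm stayed clear of the red stop, the black button and the loose things. I inferred each press from fingertip force and depth, because I had no direct reading of the contacts.

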